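# Third hand at the cell-carrier jig

### The job

Puff the jig's bed clean by pressing the air duster's blue cap all the way down for a moment and letting it spring back up. Then pick up the blue-and-silver cell carrier, set it flat on the bed between the two white lines with its yellow-striped edge towards the sprung backstop, and push it squarely against the backstop until the red pointer stands in the green zone (a steady push of about 10 N), never driving the backstop to the end of its travel. Finish while still holding it pressed like that, so that I can screw it down, and leave the jar, the screw tin and the screwdriver where they are.

Things in the scene. Friction and masses are not known exactly. Their poses are not given: they have to be found in the camera images.
- jig: Assembly jig fixed to the bench: slate-grey base plate 240 (x) x 160 (y) x 12 mm, whose top is the bed; two white lines on the bed along its x, 102 mm apart, either side of the centre line. Origin: centre of the plate's underside, on the bench; z up. Its +x points from the open end of the bed to the backstop. The backstop's grey housing stands on the plate from x = +70 to +115 mm, 100 mm wide in y, its top 44 mm above the bench.
- stop_rest (a point): Point fixed on the jig: where the pressing face of the unpressed backstop meets the bed, on the centre line (jig x = +30 mm, y = 0, 12 mm above the bench). Axes as the jig's.
- pad_face (a point): Centre of the pressing face of the backstop's steel plate, 18 mm above the bed; moves with the backstop. The plate is 12 (x) x 80 (y) x 32 mm, upright, from 14 to 46 mm above the bench; its pressing face looks to the jig's -x.
- backstop (a joint): Travel of the sprung backstop in m: 0 unpressed, grows as it is pushed along the jig's +x, end of travel 0.025. Spring 0.8 N per mm without preload (10 N at 12.5 mm). It carries a red pointer bar over the top of the housing; the pointer is in the green zone from 7 to 18 mm of travel.
- duster: White air duster can with a blue band, radius 26 mm, clamped in a black holder (foot radius 45 mm) fixed to the bench beside the jig, on the jig's left (+y) side. Origin: centre of the foot on the bench; z up. The can's shoulder is 140 mm above the bench.
- cap_top (a point): Centre of the top of the duster's blue sprung cap (radius 16 mm), 166 mm above the bench when up; a thin red outlet tube, looks only, sticks out of the cap's side towards the jig.
- cap (a joint): How far the cap is pressed down, in m: 0 up, 0.007 fully down. Springs back by itself; starts to move at about 2 N, fully down takes about 6 N.
- carrier: Cell carrier, loose, starts standing flat on the bench on the jig's right (-y) side; 0.18 to 0.35 kg. Aluminium plate 70 (x) x 90 (y) x 14 mm with a blue block 36 x 36 mm square in the middle, rising from the plate to 58 mm above the underside: the block is the part to grip. A yellow stripe on the plate's top runs along its +x edge, the edge that goes against the backstop. Origin: centre of the underside; z up.
- carrier_front (a point): Middle of the carrier's front (+x, yellow-striped) lower edge, 35 mm ahead of the carrier's origin. Axes as the carrier's.
- jar: Bystander: amber glass jar with white lid, radius 26 mm, 70 mm tall, standing on the bench on the jig's right side; it and the carrier may have swapped places. Origin: centre of its underside.
- tin: Bystander: small closed screw box, grey with orange lid, 72 x 52 x 28 mm, beyond the jig. Origin: centre of its underside.
- driver: Bystander: screwdriver lying on the bench beyond the jig. Origin: underside, near the middle of its length.
Things that resemble listed ones, but are neither listed nor needed, are in the scene too. Leave any brown look-alike of the duster alone.

How it is judged:
By the outcome, as a careful person would: the job done as asked, in the order asked, and still so for the second after the job is handed in, while the arm keeps its last pose, push and grip.
It also fails if it takes over 72 s, if anything falls off the work surface, if the arm or the gripper's body presses on something with over 40 N, if the wrist force passes 120 N, or if a joint passes its speed limit or range.

### The arm

A 6-joint arm with a two-finger parallel gripper is mounted at the origin on the work surface. World frame = base frame: x ahead of the robot, y to its left, z up, the work surface at z = 0. Lengths are in m, angles in rad, forces in N, time in s.
With the tool pointing down it reaches from about 0.425 to 0.95 m from the base axis. Payload 3.5 kg.
Tool frame: the origin (TCP) lies midway between the tips of the shut fingers; the grasp point (between the pads) lies 19 mm behind it; z points along the fingers, y is the line along which they close (so a half turn about z gives the same grasp; the last joint's range is limited). The gripper opens to 85 mm and grips with 20 to 120 N. Pads are 22 mm wide; open, the fingers measure 114 mm over their backs; the gripper's body (76 mm by 85 mm) begins 54 mm behind the grasp point. The pads swing forward as they close: fully open they stand 13 mm farther back than shut.
Start: joints at [-1.486, 0.286, 1.577, -0, 1.279, -0.15], TCP at [0.157, -0.656, 0.231] pointing down, gripper open.
Joint ranges: [-2.77, 2.77], [-0.9, 2.22], [0.21, 2.48], [-1.53, 4.67], [0.24, 2.81], [-2.84, 2.84]. Speed limits (rad/s): [2.79, 2.79, 3.14, 3.14, 3.14, 3.14].

### API

Orientations are given as a unit quaternion [x, y, z, w].
In Python, from plant import get_state, read_camera, ctrl gives the robot as it stands.
- The arm moves only by the shell command python3 -m crank 'ROWS' [FORCE]. ROWS is JSON, a list of rows, each a list of 3 entries, a list of its own where there are three numbers: the shift along the tool's x, y, z in mm, then the turn about the tool's z in degrees, then the closure in counts, from 0 (fully open) to 255 (shut). In form: [[[tx, ty, tz], yaw, claw], ...]. A call has 1 to 10 rows; each row is the pose to reach, as a shift and turn from the pose commanded when the call began, along the tool's axes at that moment; what a row does not reach only later rows make up. A row lasts 1/10 s, in which the tool goes at most 50 mm and 8.59 degrees, less where a joint would pass 70% of its speed; a pose out of reach is approached as far as the arm can. A call with a gripper value outside its range is refused whole. The fingers move at their own pace and stop on an object; FORCE is the grip in N (left out, the last holds). Time passes only in rows, so rows that repeat a pose let the fingers close. It gives the time, the measured TCP pose, the force, the opening and the grip force at its end, in the units of the state.
- get_state(): the state, without advancing time (a new reading comes with each control period).
- read_camera(name): name is "scene" or "top" or "wrist"; returns a dict with "frame" (400x640x3 uint8, blue, green, red), "range_z" (400x640 float32, m along the optical axis (not along the pixel's ray), 0 where there is no reading), "vfov" (degrees; the focal length in pixels is half the picture's height over the tangent of half this angle, whatever the lens; pixels are square), "cx", "cy" (the principal point, pixels), "origin" and "orientation" of the camera in the world. Camera axes: x right, y down, z forward; pixel columns grow to the right and rows downward; lengths in m; the calibration is good to about 2 mm. A picture is of the moment at which its call begins.
- ctrl.sign_off(): hands the job in; it is judged then, once.
The state is a dict: "time": time; "qpos": joint angles; "dq": joint speeds; "joint_efforts": joint torques, N m; "eef_pos": TCP position; "tcp_rot": TCP orientation; "contact_force": force on the tool from outside, world axes, zero at the start; "wrist_torque": the same for the moment, N m; "opening": opening from 0.0 (shut) to 1.0 (fully open); "finger_force": force on a finger pad.
Only numpy, scipy, OpenCV 4.12 (cv2) and the standard library are available. Lean on these libraries where they do the work, as an engineer would, in place of code of your own. Each camera call takes 0.05 s, during which the arm holds its last target. There are 200 camera calls.

## Working session

There is one attempt and no reset: what is moved stays moved. The work goes in short steps, Python scripts to look and compute and a shell command to move; the robot and the scene stay as the last step left them, time stands still between calls to the robot, and variables do not carry over. Pictures are saved under pics/ and viewed, at most 10 in all, crops included, and the job is handed in when it is done.

```bash
mkdir -p pics
cat > h.py <<'E'
import numpy as np, cv2
from scipy.spatial.transform import Rotation as R
from plant import get_state, read_camera, ctrl
def cloud(c):
    z=c["range_z"]; h,w=z.shape; f=h/2/np.tan(np.radians(c["vfov"])/2)
    u,v=np.meshgrid(np.arange(w),np.arange(h))
    p=np.stack([(u-c["cx"])/f*z,(v-c["cy"])/f*z,z],-1)
    P=p@R.from_quat(c["orientation"]).as_matrix().T+np.array(c["origin"])
    P[z==0]=np.nan
    return P
def tool(p):
    s=get_state(); return R.from_quat(s["tcp_rot"]).inv().apply(np.array(p)-s["eef_pos"])*1000
E
python3 - <<'E'
from h import *
import pickle
d={}
for n in ["top","scene"]:
    c=read_camera(n); d[n]=c; cv2.imwrite(f"pics/{n}0.png",c["frame"]); print(n,c["origin"],c["orientation"],c["vfov"])
pickle.dump(d,open("d0.pkl","wb"))
s=get_state(); print(s); print(R.from_quat(s["tcp_rot"]).as_matrix().round(3))
E
```

```text
top [ 0.51172157 -0.0349221   1.18575837] [ 0.70878358 -0.70453946  0.02041549 -0.028865  ] 44.22684210683073
scene [1.45325898 0.1521994  0.72384136] [ 0.55221173  0.69127948 -0.35705537 -0.29951019] 48.431131723792824
{'time': 0.1, 'qpos': array([-1.48599515e+00,  2.87097328e-01,  1.57803982e+00,  6.47852503e-06,
        1.27859037e+00, -1.50004245e-01]), 'dq': array([-0.00100817, -0.00297742, -0.00365086,  0.00159657,  0.00056517,
        0.00027562]), 'joint_efforts': array([ 3.68604069e-04, -4.07298446e+01, -2.93699080e+01, -1.37533893e-04,
        3.43114320e-03,  1.75687535e-05]), 'eef_pos': array([ 0.15701786, -0.65587198,  0.230067  ]), 'tcp_rot': array([ 9.93115758e-01,  1.17132199e-01,  3.78932009e-05, -1.06676796e-03]), 'contact_force': array([-0.14399377, -0.04729504, -0.53670431]), 'wrist_torque': array([-0.04137404,  0.01028068,  0.00603488]), 'finger_force': 0.0, 'opening': 0.9989530280504592}
[[ 0.973  0.233 -0.   ]
 [ 0.233 -0.973  0.002]
 [ 0.    -0.002 -1.   ]]
```

View pics/top0.png

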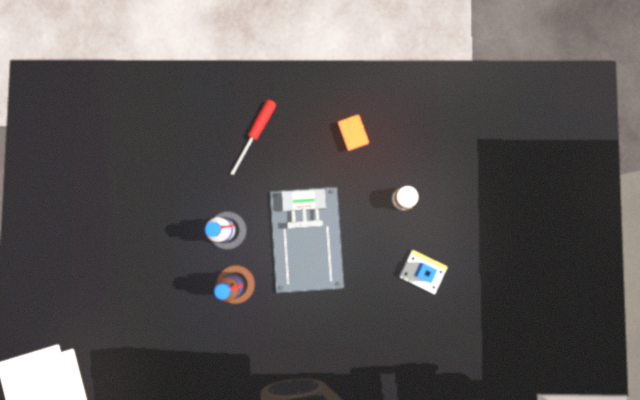

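View pics/scene0.png

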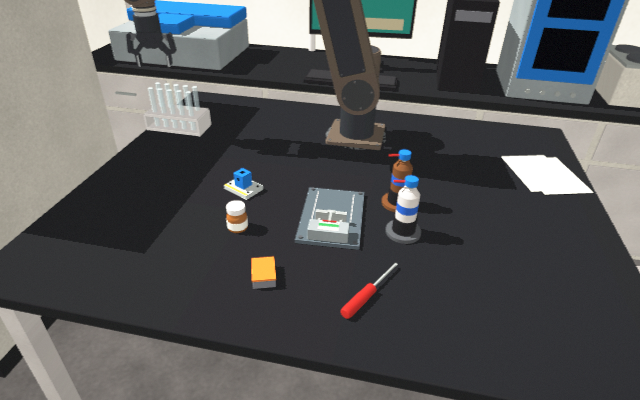

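The top view shows the jig at (307,240) with the backstop up (+x), the white duster's cap at (214,229), its brown look-alike at (222,291), the carrier at (425,272), the jar at (405,198), the tin at (353,132) and the driver at (255,135). The scene view agrees. Next I'll measure them.

Run:
```python
from h import *
import pickle
d=pickle.load(open("d0.pkl","rb"))
c=d["top"]; P=cloud(c); hsv=cv2.cvtColor(c["frame"],cv2.COLOR_BGR2HSV)
H,S,V=cv2.split(hsv); v,u=np.mgrid[:400,:640]
def box(a,b,e,f): return (u>=a)&(u<b)&(v>=e)&(v<f)
blue=(H>95)&(H<125)&(S>130)&(V>80)
m=blue&box(200,228,218,240)&(P[...,2]>.15); print("cap",m.sum(),np.nanmean(P[m],0),np.nanmedian(P[m],0), (np.nanmax(P[m],0)+np.nanmin(P[m],0))/2)
m=blue&box(410,440,260,285)&(P[...,2]>.05); print("block",m.sum(),np.nanmean(P[m],0)); print(cv2.minAreaRect((P[m][:,:2]*1000).astype(np.float32)))
m=box(390,460,240,300)&(P[...,2]>.007); print("carrier",m.sum(),cv2.minAreaRect((P[m][:,:2]*1000).astype(np.float32)))
m=box(390,460,240,300)&(H>18)&(H<35)&(S>120)&(V>100); print("yellow",m.sum(),np.nanmean(P[m],0), cv2.minAreaRect((P[m][:,:2]*1000).astype(np.float32)))
m=box(260,355,180,300)&(P[...,2]>.006)&(P[...,2]<.06); print("jig",m.sum(),cv2.minAreaRect((P[m][:,:2]*1000).astype(np.float32)))
m=box(280,300,230,270); print("bed z",np.nanmedian(P[m],0)); print("bench z",np.nanmedian(P[box(100,150,150,180)],0))
for n,b in dict(jar=(385,425,180,215),tin=(330,375,110,155)).items():
    m=box(*b)&(P[...,2]>.02); print(n,np.nanmean(P[m],0))
m=box(285,335,215,232)&(P[...,2]>.035); print("pad",cv2.minAreaRect((P[m][:,:2]*1000).astype(np.float32)))
# white lines
for a,b in ((280,293),(322,335)):
    m=box(a,b,232,285)&(V>170)&(S<40); print("line",m.sum(),np.nanmean(P[m],0),np.polyfit(P[m][:,0],P[m][:,1],1) if m.sum()>5 else 0)
cr=np.hstack([cv2.resize(c["frame"][b[2]:b[3],b[0]:b[1]],(400,400),interpolation=cv2.INTER_CUBIC) for b in [(395,455,242,302),(255,355,190,290)]])
cv2.imwrite("pics/crop0.png",cr)
```

```text
cap 163 [0.526218   0.19379913 0.16517132] [0.52618617 0.19396799 0.16521109] [0.52624713 0.19378991 0.16410988]
block 197 [ 0.43167887 -0.27043817  0.05763946]
((430.8669128417969, -271.25885009765625), (34.446720123291016, 30.58487319946289), 63.991981506347656)
carrier 1153 ((427.2899169921875, -280.6169738769531), (160.17098999023438, 69.96245574951172), 64.65605163574219)
yellow 3 [ 0.45875872 -0.29929777  0.0013874 ] ((458.884765625, -298.7432556152344), (5.409634113311768, 0.7738422751426697), 64.0902099609375)
jig 6725 ((508.5163879394531, -0.43874359130859375), (213.0064697265625, 280.77386474609375), 89.61014556884766)
bed z [0.48188595 0.04364619 0.01124541]
bench z [ 0.68506137  0.4491322  -0.00132823]
jar [ 0.60210198 -0.22294634  0.06209172]
tin [ 0.76032139 -0.10646591  0.02742142]
pad ((548.5209350585938, 5.987701416015625), (26.514610290527344, 79.01490020751953), 4.147947311401367)
 ** On entry to DLASCL parameter number  4 had an illegal value
 ** On entry to DLASCL parameter number  4 had an illegal value
 ** On entry to DLASCL parameter number  4 had an illegal value
 ** On entry to DLASCL parameter number  4 had an illegal value
 ** On entry to DLASCL parameter number  5 had an illegal value
 ** On entry to DLASCL parameter number  4 had an illegal valueTraceback (most recent call last):
  File "<stdin>", line 19, in <module>
    c, resids, rank, s = lstsq(lhs, rhs, rcond)
                         ~~~~~^^^^^^^^^^^^^^^^^
    x, resids, rank, s = _umath_linalg.lstsq(a, b, rcond,
                         ~~~~~~~~~~~~~~~~~~~^^^^^^^^^^^^^
                                             signature=signature)
                                             ^^^^^^^^^^^^^^^^^^^^
    raise LinAlgError("SVD did not converge in Linear Least Squares")
numpy.linalg.LinAlgError: SVD did not converge in Linear Least Squares
```

```bash
cat >> h.py <<'E'
def ray(c,uv,z):
    uv=np.atleast_2d(np.array(uv,float)); f=200/np.tan(np.radians(c["vfov"])/2)
    d=np.c_[(uv[:,0]-c["cx"])/f,(uv[:,1]-c["cy"])/f,np.ones(len(uv))]@R.from_quat(c["orientation"]).as_matrix().T
    o=np.array(c["origin"]); return o+d*((z-o[2])/d[:,2])[:,None]
E
python3 - <<'E'
from h import *
import pickle
c=pickle.load(open("d0.pkl","rb"))["top"]; hsv=cv2.cvtColor(c["frame"],cv2.COLOR_BGR2HSV)
H,S,V=cv2.split(hsv); v,u=np.mgrid[:400,:640]
def box(a,b,e,f): return (u>=a)&(u<b)&(v>=e)&(v<f)
def rect(m,z):
    p=ray(c,np.c_[u[m],v[m]],z)[:,:2]*1000; print(m.sum(),p.mean(0),cv2.minAreaRect(p.astype(np.float32)))
rect(box(395,455,242,302)&(V>90),.014)
rect(box(395,455,242,302)&(H>15)&(H<38)&(S>90)&(V>90),.014)
rect(box(260,355,180,300)&(V>60),.012)
for a,b in ((280,293),(322,335)):
    m=box(a,b,232,280)&(V>165); p=ray(c,np.c_[u[m],v[m]],.012)[:,:2]; print("line",m.sum(),p.mean(0),np.polyfit(p[:,0],p[:,1],1))
cr=np.hstack([cv2.resize(c["frame"][b[2]:b[3],b[0]:b[1]],(400,400),interpolation=cv2.INTER_CUBIC) for b in [(395,455,242,302),(255,355,190,290)]])
cv2.imwrite("pics/crop0.png",cr)
E
```

```text
1377 [ 431.66272015 -273.63525498] ((431.78125, -273.2247619628906), (98.34526062011719, 78.19071960449219), 64.64815521240234)
117 [ 461.26378266 -288.16744662] ((461.579345703125, -287.93218994140625), (90.91814422607422, 8.455709457397461), 63.71922302246094)
11353 [505.48775528   1.18897362] ((505.8838806152344, 2.0070343017578125), (282.59051513671875, 225.55410766601562), 0.28988105058670044)
line 624 [0.46671485 0.05107417] [0.01023622 0.04629677]
line 624 [ 0.46739869 -0.04863086] [ 0.00428723 -0.0506347 ]
```

View pics/crop0.png

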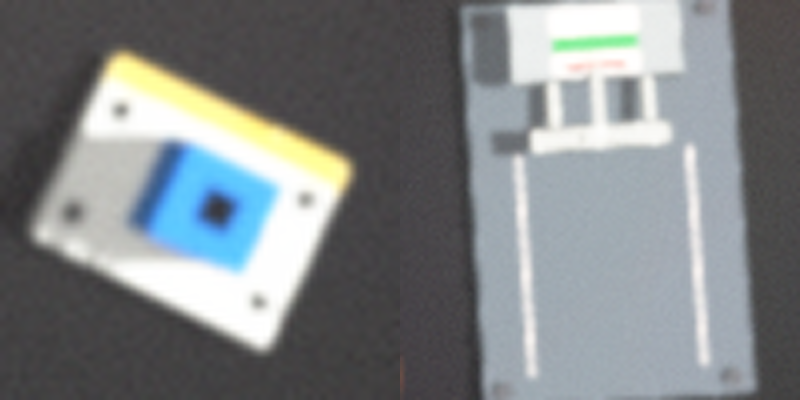

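The crop shows the carrier's stripe on its upper right edge, so its yaw is about -26°, with the block at (215,210). The bed has clean lines, and the pad is at the top. I'll press the cap first, so I'm working out the shifts.

Run:
```python
from h import *
for p in [(.48,-.30,.23),(.526,.194,.23),(.526,.194,.18)]: print(tool(p).round(1))
```

```text
[ 396.9 -271.     0.8]
[ 556.6 -740.7    1.8]
[ 556.6 -740.6   51.8]
```

```bash
python3 -m crank '[[[40,-27,0],0,255],[[80,-54,0],0,255],[[120,-81,0],0,255],[[160,-108,0],4,255],[[200,-135,0],8,255],[[240,-162,0],13,255],[[280,-189,0],13,255],[[320,-216,0],13,255],[[360,-243,0],13,255],[[397,-271,0],13,255]]' 40
python3 - <<'E'
from h import *
print(tool((.526,.194,.23)).round(1), get_state()["qpos"].round(2))
E
```

```text
time: 1.1
eef_pos: [0.4811, -0.2986, 0.2309]
tcp_rot: [1.0, 0.004, -0.0, -0.0]
contact_force: [0.0, -0.2, -0.3]
opening: -0.003
finger_force: 0.0
[  48.9 -492.3    1.1] [-0.73  0.05  1.85  0.    1.25  0.83]
```

```bash
python3 -m crank '[[[5,-48,0],0,255],[[10,-96,0],0,255],[[15,-144,0],0,255],[[20,-192,0],0,255],[[25,-240,0],0,255],[[30,-288,0],0,255],[[35,-336,0],0,255],[[40,-384,0],0,255],[[45,-432,0],0,255],[[49,-480,0],0,255]]'; python3 -m crank '[[[0,-10,10],0,255],[[0,-11,25],0,255],[[0,-11,40],0,255],[[0,-11,50],0,255],[[0,-11,50],0,255]]'
python3 - <<'E'
from h import *
print(tool((.5262,.1938,.166)).round(1), get_state()["contact_force"])
c=read_camera("wrist"); cv2.imwrite("pics/w1.png",c["frame"]); print(c["origin"])
E
```

```text
time: 2.1
eef_pos: [0.5249, 0.1819, 0.231]
tcp_rot: [1.0, 0.004, -0.0, 0.0]
contact_force: [1.0, 0.2, 0.0]
opening: 0.002
finger_force: 0.0
time: 2.6
eef_pos: [0.5238, 0.1891, 0.1782]
tcp_rot: [1.0, 0.003, -0.003, 0.001]
contact_force: [-0.2, -0.1, 0.4]
opening: -0.001
finger_force: 0.0
[ 2.5 -4.7 12.2] [-0.23690435 -0.10563696  0.38566274]
[0.59189169 0.18966037 0.32086896]
```

View pics/w1.png

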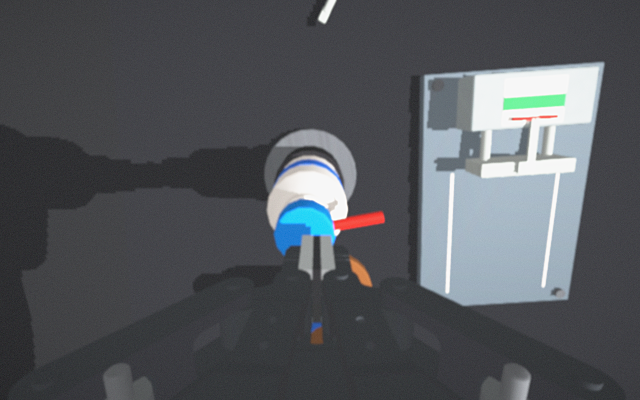

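The wrist view shows the fingertips at (317,240) and the cap centre at about (303,228), so the tool is a few mm off to the right. I'll correct that and come down gently.

```bash
python3 -m crank '[[[2,-4,2],0,255],[[2,-4,4],0,255],[[2,-4,4],0,255]]'
python3 - <<'E'
from h import *
print(tool((.5262,.1938,.166)).round(1))
E
```

```text
time: 2.95
eef_pos: [0.5275, 0.1948, 0.1776]
tcp_rot: [1.0, 0.004, 0.0, -0.0]
contact_force: [0.2, -0.2, 0.4]
opening: 0.001
finger_force: 0.0
[-1.3  1.  11.6]
```

```bash
python3 -m crank '[[[0,0,6],0,255],[[0,0,10],0,255],[[0,0,13],0,255],[[0,0,15],0,255],[[0,0,17],0,255],[[0,0,17],0,255]]'; python3 -m crank '[[[0,0,1],0,255],[[0,0,1],0,255]]'
```

```text
time: 3.55
eef_pos: [0.5272, 0.1949, 0.1607]
tcp_rot: [1.0, 0.004, -0.0, 0.0]
contact_force: [-2.9, -0.4, 5.0]
opening: -0.001
finger_force: 2.5
time: 3.75
eef_pos: [0.5272, 0.1949, 0.1599]
tcp_rot: [1.0, 0.004, -0.0, 0.0]
contact_force: [-2.8, -1.0, 5.3]
opening: 0.003
finger_force: 2.8
```

```bash
python3 -m crank '[[[0,0,1],0,255],[[0,0,1],0,255]]'; python3 -m crank '[[[0,0,1],0,255],[[0,0,1],0,255]]';python3 -m crank '[[[0,0,1],0,255],[[0,0,1],0,255],[[0,0,1],0,255]]'
```

```text
time: 3.95
eef_pos: [0.5272, 0.1949, 0.1592]
tcp_rot: [1.0, 0.004, -0.0, 0.0]
contact_force: [-3.5, -0.7, 5.2]
opening: -0.004
finger_force: 3.0
time: 4.15
eef_pos: [0.5273, 0.1949, 0.159]
tcp_rot: [1.0, 0.004, -0.0, 0.0]
contact_force: [-5.2, -1.3, 9.6]
opening: 0.001
finger_force: 4.5
time: 4.45
eef_pos: [0.5274, 0.1949, 0.159]
tcp_rot: [1.0, 0.004, 0.0, 0.0]
contact_force: [-6.1, -1.3, 11.8]
opening: 0.003
finger_force: 6.2
```

Bottomed at 0.159 m with the force up at 11.8 N, so the cap was fully down. I'll release and head for the carrier.

```bash
python3 -m crank '[[[0,0,-15],0,255],[[0,0,-40],0,255],[[0,0,-75],0,255],[[0,40,-80],0,255],[[0,88,-80],0,200],[[0,136,-80],0,100],[[-4,184,-80],0,0],[[-8,232,-80],0,0],[[-14,280,-80],6,0],[[-20,328,-80],13,0]]'; python3 -m crank '[[[-20,40,0],6,0],[[-45,80,0],13,0],[[-65,115,0],13,0],[[-70,128,0],13,0],[[-70,128,0],13,0],[[-70,128,0],13,0]]'
python3 - <<'E'
from h import *
s=get_state(); print(tool((.431,-.272,.058)).round(1),R.from_quat(s["tcp_rot"]).as_euler("ZYX",degrees=True))
c=read_camera("wrist"); cv2.imwrite("pics/w2.png",c["frame"])
P=cloud(c); H,S,V=cv2.split(cv2.cvtColor(c["frame"],cv2.COLOR_BGR2HSV))
m=(H>95)&(H<125)&(S>130)&(V>80)&(P[...,2]>.05)&(P[...,2]<.065); p=P[m]; print(m.sum(),p.mean(0),cv2.minAreaRect((p[:,:2]*1000).astype(np.float32)))
m=(H>15)&(H<38)&(S>90)&(V>90)&(P[...,2]<.03); p=P[m]; print(m.sum(),p.mean(0),cv2.minAreaRect((p[:,:2]*1000).astype(np.float32)))
E
```

```text
time: 5.45
eef_pos: [0.5093, -0.1352, 0.2362]
tcp_rot: [0.994, -0.112, 0.0, 0.0]
contact_force: [1.4, 0.1, 0.4]
opening: 0.991
finger_force: 0.0
time: 6.05
eef_pos: [0.4142, -0.2426, 0.2363]
tcp_rot: [0.975, -0.221, 0.0, -0.0]
contact_force: [0.6, 0.3, 0.2]
opening: 1.001
finger_force: 0.0
[ 27.7  19.4 178.3] [-2.55514699e+01 -2.35937840e-02 -1.79958712e+02]
122 [ 0.43723022 -0.27221468  0.05849834] ((436.7069091796875, -267.3888854980469), (23.83094024658203, 34.22810745239258), 64.54359436035156)
399 [ 0.46089248 -0.28538408  0.01441597] ((461.7294616699219, -285.7709045410156), (87.77567291259766, 7.419522285461426), 65.2948226928711)
```

View pics/w2.png

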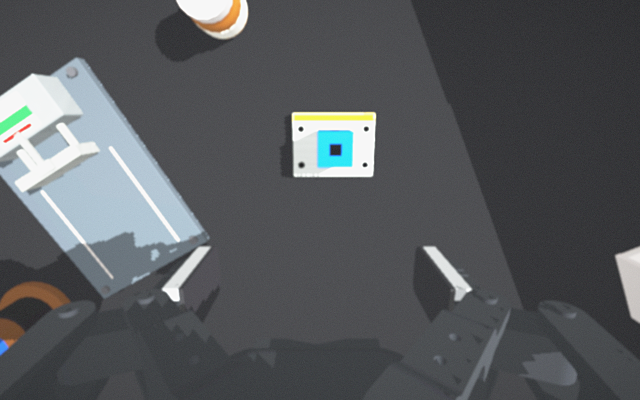

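The carrier lies square in the wrist frame: block centre (335,150), stripe at row 117, jig lines from (40,192) to (112,277) and from (110,148) to (178,240).

Run:
```python
from h import *
c=read_camera("wrist"); g=c["frame"]; H,S,V=cv2.split(cv2.cvtColor(g,cv2.COLOR_BGR2HSV)); v,u=np.mgrid[:400,:640]
m=(H>80)&(H<125)&(S>130)&(V>200)&(u>300)&(u<370)&(v>120)&(v<180)
r=cv2.minAreaRect(np.c_[u[m],v[m]].astype(np.float32)); print(r); b=ray(c,r[0],.058)[0]; print("block",b,tool(b).round(1))
rr=cv2.minAreaRect((ray(c,np.c_[u[m],v[m]],.058)[:,:2]*1000).astype(np.float32)); print(rr)
# white lines
L=[]
for e in [((40,192),(112,277)),((110,148),(178,240))]:
    pts=[]
    for t in np.linspace(.05,.95,40):
        y=e[0][1]+t*(e[1][1]-e[0][1]); x0=e[0][0]+t*(e[1][0]-e[0][0]); yi=int(round(y)); xs=np.arange(int(x0)-8,int(x0)+9)
        q=g[yi,xs].astype(float).min(1); w=np.clip(q-np.percentile(q,60)-10,0,None)
        if w.max()>15: pts.append((np.sum(w*xs)/w.sum(),yi))
    p=ray(c,pts,.012); k=np.polyfit(p[:,0],p[:,1],1); k=np.polyfit(p[(a:=abs(np.polyval(k,p[:,0])-p[:,1]))<=np.percentile(a,75)][:,0],p[a<=np.percentile(a,75)][:,1],1)
    print("line",len(pts),k,np.degrees(np.arctan(k[0])),"y at x=.45,.53:",np.polyval(k,[.45,.53]))
```

```text
((335.5, 148.5), (35.0, 33.0), 90.0)
block [ 0.43469613 -0.27188133  0.058     ] [ 31.   18.4 178.2]
((434.4417724609375, -271.89849853515625), (32.840476989746094, 34.42462158203125), 64.67194366455078)
line 40 [0.07446927 0.01895646] 4.258913781455001 y at x=.45,.53: [0.05246763 0.05842517]
line 40 [ 0.07505079 -0.08382856] 4.292047201449025 y at x=.45,.53: [-0.0500557  -0.04405164]
```

```bash
python3 -m crank '[[[20,10,45],0,0],[[30,18,90],0,0],[[30,18,130],0,0],[[30,18,150],0,0],[[30,18,150],0,0]]'
python3 - <<'E'
from h import *
print(tool((.4343,-.2721,.024)).round(1), get_state()["contact_force"])
E
```

```text
time: 6.65
eef_pos: [0.4316, -0.269, 0.0823]
tcp_rot: [0.975, -0.22, -0.004, -0.002]
contact_force: [1.0, 0.9, -0.3]
opening: 1.0
finger_force: 0.0
[ 4.2  1.8 58.2] [ 0.96079847  0.86792697 -0.32847666]
```

```bash
python3 -m crank '[[[1,0,20],0,0],[[1,0,40],0,0],[[1,0,55],0,0],[[1,0,62],0,0],[[1,0,62],0,0],[[1,0,62],0,0]]' && python3 -m crank '[[[0,0,0],0,100],[[0,0,0],0,160],[[0,0,0],0,255],[[0,0,0],0,255],[[0,0,0],0,255],[[0,0,0],0,255],[[0,0,0],0,255]]' 60
```

```text
time: 7.25
eef_pos: [0.435, -0.2731, 0.0257]
tcp_rot: [0.975, -0.221, 0.001, 0.001]
contact_force: [0.1, 0.1, 0.1]
opening: 0.995
finger_force: 0.0
time: 7.95
eef_pos: [0.4343, -0.273, 0.025]
tcp_rot: [0.975, -0.221, 0.0, 0.0]
contact_force: [-0.2, 0.3, 4.8]
opening: 0.416
finger_force: 61.8
```

```bash
python3 -m crank '[[[0,0,-10],0,255],[[0,0,-30],0,255],[[0,0,-60],0,255],[[0,0,-90],0,255],[[-10,-30,-100],0,255],[[-24,-70,-100],-6,255],[[-40,-110,-100],-14,255],[[-54,-150,-100],-22,255],[[-68,-190,-100],-30,255],[[-80,-225,-100],-30,255]]' && python3 -m crank '[[[4,-16,0],0,255],[[8,-30,0],0,255],[[8,-34,0],0,255],[[8,-34,0],0,255],[[8,-34,0],0,255]]'
python3 - <<'E'
from h import *
s=get_state(); print(s["opening"],R.from_quat(s["tcp_rot"]).as_euler("ZYX",degrees=True))
c=read_camera("wrist"); cv2.imwrite("pics/w3.png",c["frame"])
E
```

```text
time: 8.95
eef_pos: [0.4573, -0.0329, 0.1234]
tcp_rot: [0.999, 0.04, -0.001, -0.0]
contact_force: [0.5, 0.4, -3.2]
opening: 0.412
finger_force: 61.0
time: 9.45
eef_pos: [0.4636, -0.0011, 0.1239]
tcp_rot: [0.999, 0.039, -0.0, 0.0]
contact_force: [-0.7, -0.6, -2.7]
opening: 0.413
finger_force: 61.2
0.41314241360741 [4.43559631e+00 5.73911341e-02 1.79990497e+02]
```

View pics/w3.png

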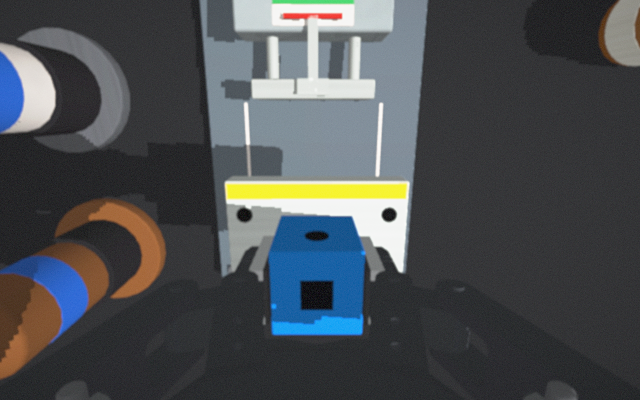

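The carrier is held with its stripe forward (row 190), the lines run from (246,103) to (249,176) and (381,103) to (377,176), and the pad spans rows 80-98.

```bash
cat > m.py <<'E'
from h import *
def measure(lo=108,hi=172):
    c=read_camera("wrist"); g=c["frame"]; P=cloud(c); v,u=np.mgrid[:400,:640]; H,S,V=cv2.split(cv2.cvtColor(g,cv2.COLOR_BGR2HSV))
    s=get_state(); yaw=R.from_quat(s["tcp_rot"]).as_euler("ZYX",degrees=True)[0]; print("tcp",s["eef_pos"].round(4),"yaw",yaw.round(2),"F",s["contact_force"].round(1))
    L=[]
    for x0,x1 in ((240,256),(370,388)):
        pts=[]
        for yi in range(lo,hi):
            xs=np.arange(x0,x1); q=g[yi,xs].astype(float).min(1); w=np.clip(q-np.median(q)-15,0,None)
            if w.max()>15: pts.append(((w*xs).sum()/w.sum(),yi))
        if len(pts)<10: print("no line"); continue
        p=ray(c,pts,.012); k=np.polyfit(p[:,0],p[:,1],1); a=abs(np.polyval(k,p[:,0])-p[:,1])<.001; k=np.polyfit(p[a][:,0],p[a][:,1],1); L.append(k); print("line",k,np.degrees(np.arctan(k[0])).round(2))
    if len(L)==2: print("centre y at x .46,.50,.54",np.polyval((L[0]+L[1])/2,[.46,.50,.54]).round(4))
    m=(H>22)&(H<35)&(S>150)&(V>120)&(u>200)&(u<430); p=P[m]; z=np.nanmedian(p[:,2]); q=ray(c,np.c_[u[m],v[m]],z)[:,:2]*1000
    r=cv2.minAreaRect(q.astype(np.float32)); print("stripe z",z.round(4),r, "z left/right",np.nanmedian(P[m&(u<260)][:,2]).round(4),np.nanmedian(P[m&(u>370)][:,2]).round(4))
    return c,P,g
E
python3 - <<'E'
from m import *
c,P,g=measure()
for col in (270,300,350,365):
    print(col,[(r,P[r,col].round(3).tolist()) for r in range(76,108,3)])
E
```

```text
tcp [ 0.4639 -0.0013  0.1242] yaw 4.39 F [ 0.6 -1.2 -2.5]
line [0.07414826 0.0185294 ] 4.24
line [ 0.07517908 -0.08457399] 4.3
centre y at x .46,.50,.54 [0.0013 0.0043 0.0073]
stripe z 0.1138 ((493.3590087890625, 1.0566825866699219), (6.524672985076904, 86.88230895996094), 4.445213317871094) z left/right 0.1138 0.1138
270 [(76, [0.551, 0.037, 0.03]), (79, [0.548, 0.035, 0.046]), (82, [0.546, 0.035, 0.046]), (85, [0.545, 0.035, 0.044]), (88, [0.543, 0.035, 0.045]), (91, [0.541, 0.035, 0.046]), (94, [0.539, 0.035, 0.047]), (97, [0.537, 0.035, 0.045]), (100, [0.536, 0.039, 0.012]), (103, [0.534, 0.039, 0.011]), (106, [0.531, 0.039, 0.012])]
300 [(76, [0.555, 0.018, 0.011]), (79, [0.549, 0.016, 0.049]), (82, [0.547, 0.016, 0.05]), (85, [0.546, 0.015, 0.049]), (88, [0.544, 0.015, 0.05]), (91, [0.542, 0.015, 0.049]), (94, [0.54, 0.015, 0.048]), (97, [0.539, 0.015, 0.046]), (100, [0.538, 0.017, 0.012]), (103, [0.535, 0.017, 0.012]), (106, [0.533, 0.016, 0.013])]
350 [(76, [0.556, -0.018, 0.029]), (79, [0.552, -0.016, 0.045]), (82, [0.55, -0.016, 0.046]), (85, [0.548, -0.017, 0.047]), (88, [0.547, -0.017, 0.047]), (91, [0.545, -0.017, 0.046]), (94, [0.543, -0.017, 0.046]), (97, [0.541, -0.017, 0.045]), (100, [0.541, -0.021, 0.011]), (103, [0.538, -0.021, 0.013]), (106, [0.536, -0.021, 0.013])]
365 [(76, [0.558, -0.03, 0.013]), (79, [0.553, -0.026, 0.046]), (82, [0.551, -0.026, 0.047]), (85, [0.549, -0.026, 0.047]), (88, [0.547, -0.026, 0.046]), (91, [0.546, -0.027, 0.046]), (94, [0.544, -0.027, 0.047]), (97, [nan, nan, nan]), (100, [0.541, -0.032, 0.012]), (103, [0.539, -0.032, 0.013]), (106, [0.537, -0.032, 0.013])]
```

```bash
python3 -m crank '[[[0,-1,15],0,255],[[0,-3,35],0,255],[[0,-3,60],0,255],[[0,-3,75],0,255],[[0,-3,80],0,255],[[0,-3,80],0,255],[[0,-3,80],0,255]]'
python3 - <<'E'
from m import *
measure(80,120)
E
```

```text
time: 10.25
eef_pos: [0.4647, 0.0019, 0.0452]
tcp_rot: [0.999, 0.039, 0.001, 0.0]
contact_force: [-0.9, 0.1, -2.9]
opening: 0.413
finger_force: 61.2
tcp [0.4649 0.0019 0.0455] yaw 4.43 F [-0.2  0.8 -3.1]
no line
no line
stripe z 0.035 ((494.07391357421875, 4.210918426513672), (6.023849010467529, 86.86544036865234), 4.4564313888549805) z left/right 0.035 0.0351
```

```bash
python3 -m crank '[[[0,0,4],0,255],[[0,0,7],0,255],[[0,0,7],0,255],[[0,0,7],0,255]]'; python3 -m crank '[[[0,0,1],0,255],[[0,0,1],0,255],[[0,0,1],0,255]]'; python3 -m crank '[[[0,0,1],0,255],[[0,0,1],0,255],[[0,0,1],0,255]]'
```

```text
time: 10.7
eef_pos: [0.4637, 0.0024, 0.0372]
tcp_rot: [0.999, 0.039, -0.0, -0.0]
contact_force: [-0.0, 0.0, -3.4]
opening: 0.414
finger_force: 61.2
time: 11.0
eef_pos: [0.464, 0.0024, 0.0369]
tcp_rot: [0.999, 0.039, -0.0, -0.0]
contact_force: [-3.2, 0.0, 4.6]
opening: 0.412
finger_force: 62.0
time: 11.3
eef_pos: [0.464, 0.0024, 0.0369]
tcp_rot: [0.999, 0.039, -0.001, -0.0]
contact_force: [-6.6, 0.9, 12.3]
opening: 0.414
finger_force: 63.2
```

```bash
python3 -m crank '[[[0,0,-1],0,255],[[0,0,-1],0,255]]'; python3 -m crank '[[[4,0,0],0,255],[[10,0,0],0,255],[[16,0,0],0,255],[[22,0,0],0,255],[[28,0,0],0,255],[[33,0,0],0,255],[[36,0,0],0,255],[[36,0,0],0,255]]'
python3 - <<'E'
from m import *
c,P,g=measure(80,120); cv2.imwrite("pics/w4.png",g)
E
```

```text
time: 11.5
eef_pos: [0.4642, 0.0023, 0.037]
tcp_rot: [0.999, 0.039, 0.0, 0.0]
contact_force: [-3.1, 0.7, 5.8]
opening: 0.414
finger_force: 62.4
time: 12.3
eef_pos: [0.5001, 0.0049, 0.037]
tcp_rot: [0.999, 0.039, -0.0, 0.0]
contact_force: [-3.9, 0.0, 6.3]
opening: 0.413
finger_force: 62.4
tcp [0.5001 0.0049 0.037 ] yaw 4.47 F [-4.5  0.5  5.6]
line [0.02499848 0.02768843] 1.43
line [ 0.11614008 -0.08977911] 6.62
centre y at x .46,.50,.54 [0.0014 0.0042 0.0071]
stripe z 0.0267 ((529.481201171875, 7.301586151123047), (7.030749797821045, 87.00682830810547), 4.506244659423828) z left/right 0.0268 0.0267
```

View pics/w4.png

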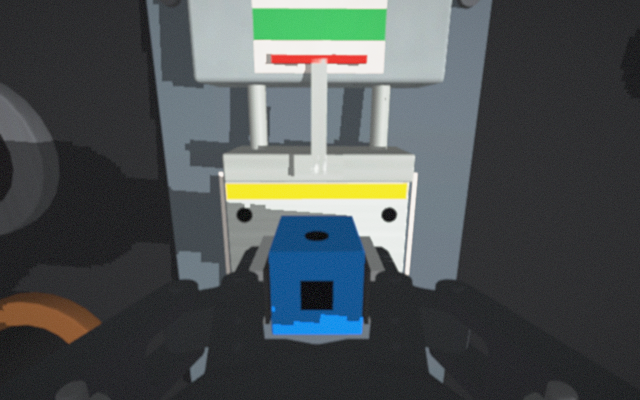

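The carrier sits squarely between the lines, with the stripe at row 190 just short of the pad (row 180), and the red pointer at row 59 is just below the green band (rows 10-40).

```bash
python3 -m crank '[[[2,0,0],0,255],[[4,0,0],0,255],[[6,0,0],0,255],[[7,0,0],0,255],[[7,0,0],0,255]]'; python3 -m crank '[[[1,0,0],0,255],[[3,0,0],0,255],[[5,0,0],0,255],[[5,0,0],0,255]]';  python3 -m crank '[[[1,0,0],0,255],[[3,0,0],0,255],[[3,0,0],0,255],[[3,0,0],0,255]]'
python3 - <<'E'
from m import *
c,P,g=measure(80,120); cv2.imwrite("pics/w5.png",g)
E
```

```text
time: 12.85
eef_pos: [0.5055, 0.0055, 0.0371]
tcp_rot: [0.999, 0.039, -0.002, 0.0]
contact_force: [-9.5, -0.8, 11.9]
opening: 0.413
finger_force: 63.0
time: 13.25
eef_pos: [0.5092, 0.0058, 0.0372]
tcp_rot: [0.999, 0.039, -0.004, 0.0]
contact_force: [-13.9, -2.1, 16.0]
opening: 0.41
finger_force: 63.5
time: 13.65
eef_pos: [0.5113, 0.0059, 0.0373]
tcp_rot: [0.999, 0.039, -0.006, 0.0]
contact_force: [-17.0, -3.2, 20.0]
opening: 0.412
finger_force: 63.9
tcp [0.5112 0.0059 0.0372] yaw 4.49 F [-16.1  -2.1  18.1]
line [-0.03388523  0.06201969] -1.94
no line
stripe z 0.0268 ((538.7849731445312, 8.119346618652344), (3.546694278717041, 87.03853607177734), 4.530852317810059) z left/right 0.0267 0.0267
```

View pics/w5.png

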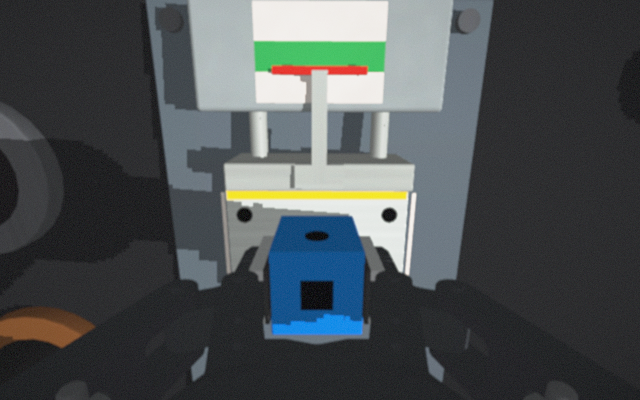

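The pointer (row 70) is just entering the green zone. Friction is adding a lot of down-force, so I'll relieve it and push a few mm further.

```bash
python3 -m crank '[[[0,0,-1],0,255],[[0,0,-2],0,255],[[0,0,-2],0,255]]'; python3 -m crank '[[[1,0,0],0,255],[[2,0,0],0,255],[[3,0,0],0,255],[[3,0,0],0,255],[[3,0,0],0,255]]'
python3 - <<'E'
from m import *
c,P,g=measure(80,120); print(get_state()["tcp_rot"])
E
```

```text
time: 14.0
eef_pos: [0.5113, 0.006, 0.0373]
tcp_rot: [0.999, 0.039, -0.005, 0.0]
contact_force: [-9.3, -3.5, 5.7]
opening: 0.413
finger_force: 62.3
time: 14.5
eef_pos: [0.5132, 0.0061, 0.0374]
tcp_rot: [0.999, 0.039, -0.006, -0.0]
contact_force: [-13.5, -3.6, 10.0]
opening: 0.413
finger_force: 62.8
tcp [0.5133 0.0061 0.0374] yaw 4.46 F [-13.1  -3.4   9.8]
no line
no line
stripe z 0.0268 ((540.4934692382812, 8.142017364501953), (3.045417308807373, 86.78062438964844), 4.504894256591797) z left/right 0.0267 0.0268
[ 9.99223776e-01  3.88802107e-02 -6.33829551e-03 -8.17597405e-06]
```

```bash
python3 -m crank '[[[0,0,-1],0,255],[[1,0,-1],0,255],[[2,0,-1],0,255],[[2,0,-1],0,255],[[2,0,-1],0,255]]'
python3 - <<'E'
from m import *
c,P,g=measure(80,120); cv2.imwrite("pics/w6.png",g)
for col in (245,270,360,390):
    a=P[150:200,col]; k=a[:,2]>.041; print(col, "front edge top", a[k][-1].round(4), "n",k.sum(), a[k][0].round(4))
# pad centreline face vs rest line x = .539 - .075*(y-.007)
E
```

```text
time: 15.05
eef_pos: [0.5146, 0.0063, 0.0375]
tcp_rot: [0.999, 0.039, -0.007, -0.0]
contact_force: [-12.3, -3.8, 5.8]
opening: 0.411
finger_force: 62.3
tcp [0.5146 0.0063 0.0374] yaw 4.44 F [-11.5  -3.2   5.8]
no line
no line
stripe z 0.0268 ((541.8384399414062, 8.283641815185547), (3.0468006134033203, 86.83049774169922), 4.495940685272217) z left/right 0.0268 0.0268
245 front edge top [0.5468 0.0393 0.0457] n 30 [0.5586 0.0403 0.0417]
270 front edge top [0.5479 0.0285 0.0463] n 30 [0.5594 0.0297 0.0414]
360 front edge top [ 0.5508 -0.0096  0.046 ] n 29 [ 0.5621 -0.0089  0.0418]
390 front edge top [ 0.5521 -0.022   0.0474] n 29 [ 0.5631 -0.0216  0.0423]
```

View pics/w6.png

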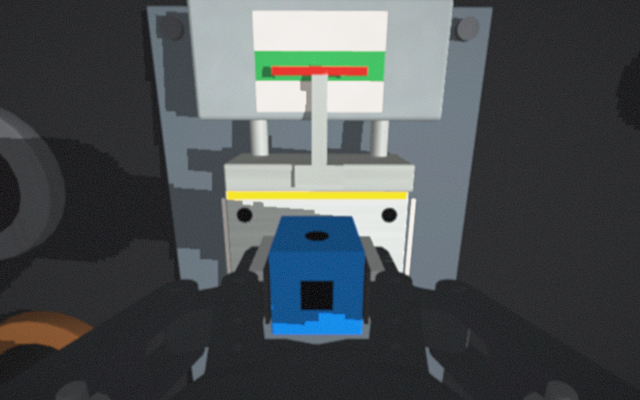

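The pointer (row 71) is inside the green band (rows 52-80), and the pad has travelled about 10.5 mm. I'll push 2 mm more.

```bash
python3 -m crank '[[[1,0,0],0,255],[[2,0,0],0,255],[[3,0,0],0,255],[[3,0,0],0,255],[[3,0,0],0,255],[[3,0,0],0,255],[[3,0,0],0,255]]'
python3 - <<'E'
from m import *
c,P,g=measure(80,120); print(get_state()["tcp_rot"].round(4))
for col in (245,270,360,390):
    a=P[150:200,col]; k=a[:,2]>.041; e=a[k][-1]; print(col, e.round(4), "travel mm",((e[0]-(.539-.075*(e[1]-.007)))*1000).round(1))
c=read_camera("scene"); cv2.imwrite("pics/s7.png",cv2.resize(c["frame"][150:330,180:440],(780,540),interpolation=cv2.INTER_CUBIC))
E
```

```text
time: 15.8
eef_pos: [0.5167, 0.0064, 0.0375]
tcp_rot: [0.999, 0.039, -0.008, -0.0]
contact_force: [-14.6, -4.4, 9.3]
opening: 0.411
finger_force: 62.7
tcp [0.5167 0.0064 0.0375] yaw 4.45 F [-15.3  -4.9  10.1]
no line
no line
stripe z 0.0269 ((543.939208984375, 8.455921173095703), (3.0482113361358643, 86.80708312988281), 4.5060272216796875) z left/right 0.0269 0.0267
[ 0.9992  0.0388 -0.0083 -0.    ]
245 [0.5492 0.0393 0.0464] travel mm 12.6
270 [0.5497 0.0288 0.0453] travel mm 12.3
360 [ 0.5528 -0.0096  0.0455] travel mm 12.5
390 [ 0.5533 -0.0224  0.0454] travel mm 12.1
```

View pics/s7.png

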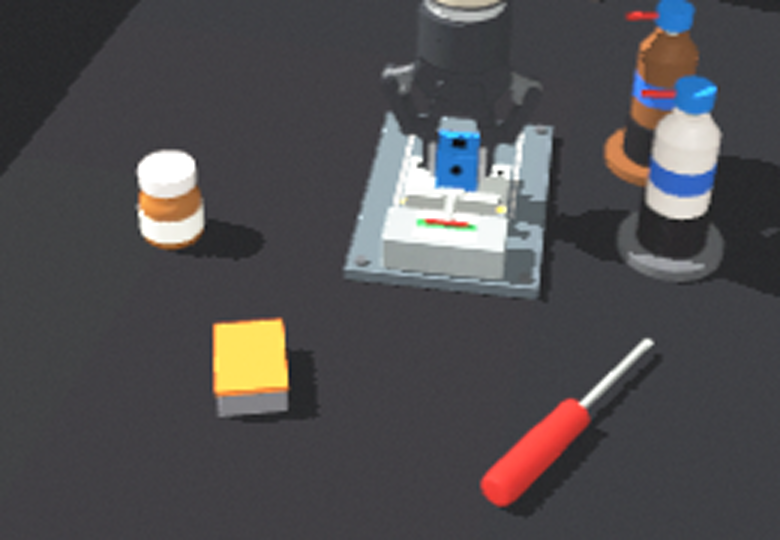

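The pointer bar (445,222) lies in the green, and travel is about 12.4 mm. The jar, tin and driver are where they were, and the cap is up. Handing in.

```bash
python3 -c "from plant import ctrl; print(ctrl.sign_off())"
```

```text
the job is handed in; nothing more can be done
None
```

The job is handed in: the duster was puffed, and the carrier is held on the bed, stripe edge square (within about 0.2°) to the backstop and tipped about 1° nose-down, pressed about 12.4 mm (about 10 N of spring force) with the pointer in the green; the jar, tin and screwdriver were not touched.

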